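# Lock a quarter-turn anchor in a T-slot rail

### The job

Take the red-handled T-nut anchor out of its grey block and lock it in the aluminium T-slot rail: feel for the gap between the yellow slot covers, drop the head in lengthwise, press it down against the spring and twist it a quarter turn either way, so that it stays under the slot's lips, square across and upright, when you let go. Work gently, feeling for the contact instead of forcing the anchor against the rail, and leave the tin, the two gears and the green knob where they are.

Things in the scene. Friction and masses are not known exactly. Their poses are not given: they have to be found in the camera images.
- anchor: Loose T-nut anchor, 60 g, origin at the centre of the underside of its head, z up the stem. Steel head 11 (x) x 28 (y) x 8 (z) mm; stem 9 mm round; a 22 mm round collar at z 26 to 29 mm; red grip bar above. Starts upright in the grey block's pocket, lengthwise along it, underside of the head 8 mm above the bench.
- anchor_grip (a point): Centre of the anchor's red grip bar, 41.5 mm above the underside of the head. The bar is 12 (x) x 36 (y) x 26 (z) mm, lengthwise as the head below it, with a white line on top. Take it across the 12 mm.
- holder: Fixed grey parking block, 50 (x) x 70 (y) x 20 (z) mm, origin at the centre of its underside; its pocket, 15 x 32 mm and 12 mm deep, is centred, lengthwise along y.
- rail: Fixed aluminium T-slot rail, 56 (x) x 240 (y) x 38 (z) mm, origin at the centre of its underside, lengthwise along its y. Slot at x = 0, 14 mm wide between two lips 8 mm thick (z 30 to 38 mm); under them the cavity is 34 mm wide, so the head can turn. The outer 60 mm at each end are black clamps (screw heads to z 41.5 mm); 122 mm of slot lie open between them.
- slot_mid (a point): Middle of the slot at the rail's top, z = 38 mm in the rail's frame. The covers leave one drop-in gap in the slot, 33 mm long; its centre lies anywhere from y = -28 to +28 mm in the rail's frame and is not measured: feel for it.
- cover_bed: Foam bed that carries the yellow slot covers, which fill the slot on either side of the gap from z 30 to 34 mm (the 4 mm groove above guides the head). Its origin is 30 mm above the middle of the rail's underside, wherever the gap is. A pressed cover yields at 2 N, then 3 N more per mm, 2.5 mm at most, then hard.
- leaf: Sprung steel leaf under the slot, 3 mm thick, origin under its middle; its top is at z = 27 mm in the rail's frame at rest. It yields at 3 N, then 0.8 N more per mm, 11 mm at most. The head clears the lips and turns when its underside is at z = 21 mm or lower (about 8 N). Locked and let go, it is lifted against the lips, underside at z = 22 mm; unlocked, up to 27 mm.
- nozzle_tin: Bystander: flat round tin, 62 x 62 x 24 mm, origin under its centre.
- gear_yellow: Bystander: yellow gear, 42 mm wide, 11 mm high, origin under its centre.
- knob_green: Bystander: green lobed knob, 42 x 46 x 22 mm, origin under its centre.
- gear_white: Bystander: white pinion, 26 mm wide, 10 mm high, origin under its centre.
Mind the look-alikes: they are no part of the job. Of the things like the anchor, leave any that is blue; of the rest the smaller one is meant.

How it is judged:
By the outcome, as a careful person would: the job done as asked, in the order asked, and still so for the second after the job is handed in, with the robot touching nothing.
It also fails if it takes over 67 s, if anything falls off the work surface, if the arm or the gripper's body presses on something with over 40 N, if the wrist force passes 120 N, or if a joint passes its speed limit or range.

### The arm

A 6-joint arm with a two-finger parallel gripper is mounted at the origin on a cart in front of the work surface, level with it; the furniture and walls round the work are solid. World frame = base frame: x ahead of the robot, y to its left, z up, the work surface at z = 0. Lengths are in m, angles in rad, forces in N, time in s.
With the tool pointing down it reaches from about 0.375 to 0.825 m from the base axis. Payload 5.5 kg.
Tool frame: the origin (TCP) lies midway between the tips of the shut fingers; the grasp point (between the pads) lies env.grasp_offset behind it (env.grasp_offset is the distance from the TCP to the grasp point, in m); z points along the fingers, y is the line along which they close (so a half turn about z gives the same grasp; the last joint's range is limited). The gripper opens to 85 mm and grips with 20 to 120 N. Pads are 22 mm wide; open, the fingers measure 114 mm over their backs; the gripper's body (76 mm by 85 mm) begins 54 mm behind the grasp point. The pads swing forward as they close: fully open they stand 13 mm farther back than shut.
Start: joints at [1.313, 0.314, -0.047, 1.21, 0, 1.571], TCP at [0.153, 0.58, 0.231] pointing down, gripper open.
Joint ranges: [-2.67, 2.67], [-0.69, 1.73], [-1.03, 1.25], [-2.08, 2.16], [-1.42, 1.45], [-3.14, 3.14]. Speed limits (rad/s): [2.39, 2.39, 3.01, 3.14, 3.14, 3.14].

### API

Orientations are given as a unit quaternion [x, y, z, w].
In Python, from workcell import monitor, eyes, env gives the robot as it stands. The module is installed in compiled form; this text tells all that it offers.
- The arm moves only by the tool drive_tool, never from a script. Its argument "targets" is a list of rows, each a list of 7 numbers: the shift along the tool's x, y, z in cm, then the turn, a rotation vector about the tool's x, y, z in degrees, then the closure, from -1 (fully open) to 1 (shut). In form: [[x, y, z, rx, ry, rz, hand], ...]. A call has 1 to 5 rows; each row is the pose to reach, as a shift and turn from the pose commanded when the call began, along the tool's axes at that moment; what a row does not reach only later rows make up. A row lasts 1/10 s, in which the tool goes at most 50 mm and 8.59 degrees, less where a joint would pass 70% of its speed; a pose out of reach is approached as far as the arm can. A call with a gripper value outside its range is refused whole. The fingers move at their own pace and stop on an object; "squeeze" is the grip in N (left out, the last holds). Time passes only in rows, so rows that repeat a pose let the fingers close. It gives the time, the measured TCP pose, the force, the opening and the grip force at its end, in the units of the state.
- monitor.get_state(): the state, without advancing time (a new reading comes with each control period).
- eyes.get_image(name): name is "scene" or "top"; returns a dict with "image" (400x640x3 uint8, red, green, blue), "vfov" (degrees; the focal length in pixels is half the picture's height over the tangent of half this angle, whatever the lens; pixels are square), "cx", "cy" (the principal point, pixels), "R" (3x3) and "t" (3): a world point X has camera coordinates R X + t. Camera axes: x right, y down, z forward; pixel columns grow to the right and rows downward; lengths in m; the calibration is good to about 2 mm. A picture is of the moment at which its call begins. There is no depth.
- env.hand_in(): hands the job in; it is judged then, once.
The state is a dict: "time_s": time; "joint_positions": joint angles; "qvel": joint speeds; "effort": joint torques, N m; "eef_pos": TCP position; "orientation": TCP orientation; "contact_force": force on the tool from outside, world axes, zero at the start; "wrist_torque": the same for the moment, N m; "grip_width": finger opening in m; "grip_force": force on a finger pad.
Only numpy, scipy, OpenCV 4.12 (cv2) and the standard library are available. Lean on these libraries where they do the work, as an engineer would, in place of code of your own. Each camera call takes 0.05 s, during which the arm holds its last target. There are 200 camera calls.

## Working session

There is one attempt and no reset: what is moved stays moved. The work goes in short steps, Python scripts to look and compute and a tool call to move; the robot and the scene stay as the last step left them, time stands still between calls to the robot, and variables do not carry over. Pictures are saved under pics/ and viewed, at most 10 in all, crops included, and the job is handed in when it is done.

Besides the shell and the picture viewer there is one more tool, called after "Request:" as name(argument=value, ...), one argument or row to a line, values as JSON. drive_tool: Moves the arm, as the interface text tells. Its arguments: {"type":"object","properties":{"targets":{"type":"array"},"squeeze":{"type":"number"}},"required":["targets"]}

```bash
mkdir -p pics; cat > h.py <<'E'
import numpy as np, cv2
from workcell import monitor, eyes, env
def shot(name,fn):
    d=eyes.get_image(name); cv2.imwrite(fn,d["image"][:,:,::-1]); return d
def ray(d,u,v):
    f=200/np.tan(np.radians(d["vfov"])/2); R=np.array(d["R"]);t=np.array(d["t"])
    r=R.T@np.array([(u-d["cx"])/f,(v-d["cy"])/f,1]); return -R.T@t, r
def at_z(d,u,v,z):
    o,r=ray(d,u,v); return o+r*(z-o[2])/r[2]
def proj(d,X):
    f=200/np.tan(np.radians(d["vfov"])/2); c=np.array(d["R"])@np.array(X)+d["t"]
    return [d["cx"]+f*c[0]/c[2], d["cy"]+f*c[1]/c[2]]
E
python3 - <<'E'
from h import *
import pickle
ds={n:shot(n,f"pics/{n}0.png") for n in("scene","top")}
pickle.dump(ds,open("d0.pkl","wb"))
for n,d in ds.items(): print(n,d["vfov"],d["cx"],d["cy"],ray(d,320,200))
print(monitor.get_state(),env.grasp_offset)
E
```

```text
scene 56.981910172952 321.9952480900431 197.84670707676338 (array([-0.00765164, -0.67812643,  0.46803181]), array([ 0.55434933,  0.69519497, -0.45767264]))
top 46.42034699363649 322.3330594342824 203.84879702013464 (array([ 0.38688214, -0.01098376,  1.27108958]), array([ 0.0809138 , -0.01305515, -0.99668232]))
{'time_s': 0.1, 'joint_positions': array([ 1.31301630e+00,  3.14157152e-01, -4.79299953e-02,  1.21021828e+00,
       -1.38487717e-05,  1.57082171e+00]), 'qvel': array([-0.00040767, -0.00174476,  0.0018703 , -0.00048411, -0.00059842,
       -0.00036127]), 'effort': array([-6.78852357e-04, -5.40765917e+01,  3.40541017e+01,  1.12505240e-02,
       -3.71123053e-05, -4.16908279e-06]), 'eef_pos': array([0.15283705, 0.57968786, 0.23054121]), 'orientation': array([ 1.28545988e-01,  9.91703262e-01, -7.49182169e-04, -9.01084360e-05]), 'contact_force': array([-0.62442998,  0.06983616,  0.42501889]), 'wrist_torque': array([-0.04008012, -0.01449311, -0.00220884]), 'grip_force': 0.0, 'grip_width': 0.08565272806900792} 0.0187
```

View pics/scene0.png

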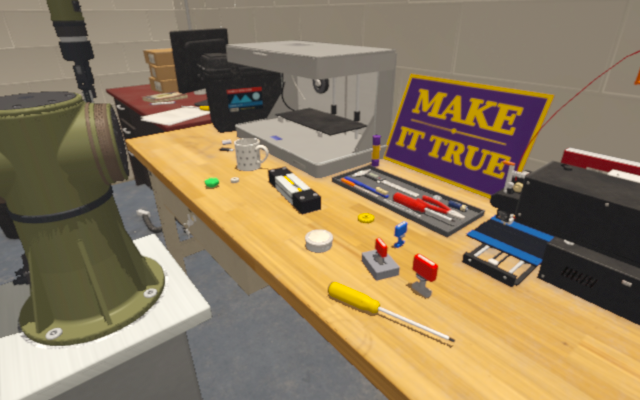

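View pics/top0.png

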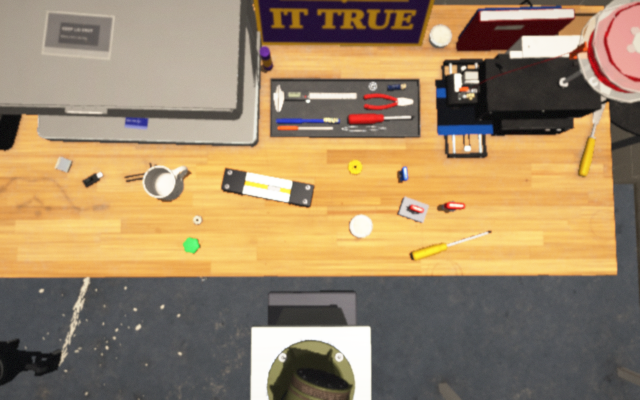

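The scene shows three look-alikes. In the top picture they are the red one in the grey block (415,209), a bigger red one standing free (454,206) and a blue one (403,174). I choose the one in the block and check it in a close crop. The rail is at (267,188).

```bash
python3 - <<'E'
import cv2,numpy as np
t=cv2.imread("pics/top0.png");s=cv2.imread("pics/scene0.png")
z=lambda i,x,y,w,h,W,H:cv2.resize(i[y:y+h,x:x+w],(W,H),interpolation=cv2.INTER_CUBIC)
a=np.hstack([z(t,390,160,80,60,400,300),z(s,355,210,100,75,400,300)])
b=np.hstack([z(t,215,160,104,52,400,300)[:,:],z(s,260,160,80,60,400,300)])
b[:,:400]=0; b[:200,:400]=z(t,215,160,104,52,400,200)
cv2.imwrite("pics/crop0.png",np.vstack([a,b]))
E
```

```text
(no output)
```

View pics/crop0.png

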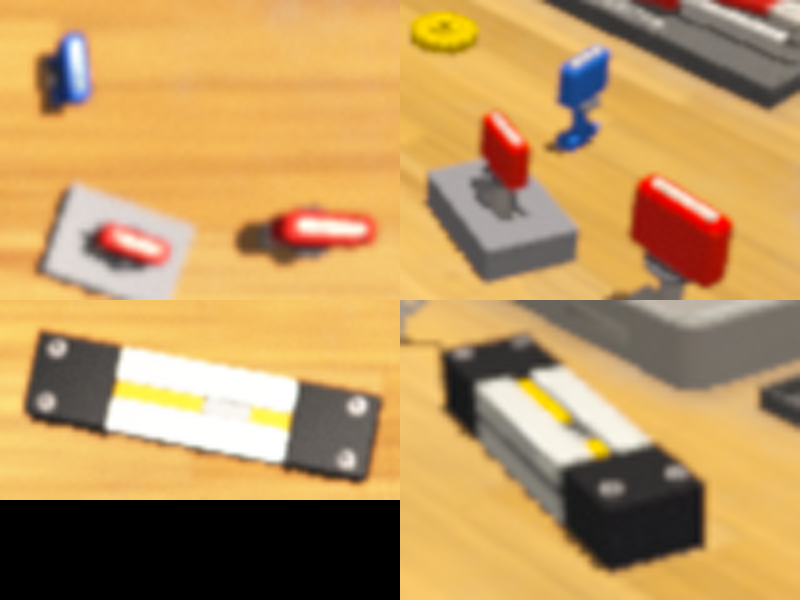

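Top-left shows the smaller red anchor in the grey block, with the larger red one free to its right and the blue one above. That confirms the choice. In the rail the grey gap between the yellow covers sits right of the middle, at crop (226,408).

```bash
python3 - <<'E'
from h import *
import pickle
ds=pickle.load(open("d0.pkl","rb")); T=ds["top"];S=ds["scene"]
def mask(d,box,f,k=8):
    x,y,w,h=box; im=cv2.resize(d["image"][y:y+h,x:x+w],None,fx=k,fy=k,interpolation=cv2.INTER_CUBIC).astype(int)
    m=f(im[...,0],im[...,1],im[...,2]); v,u=np.nonzero(m)
    p=np.c_[(u+.5)/k+x-.5,(v+.5)/k+y-.5]; return p
def ends(p):
    c=p.mean(0);w,V=np.linalg.eigh(np.cov((p-c).T));a=V[:,1];s=(p-c)@a;L=np.sqrt(12*w[1]);return c,c-a*L/2,c+a*L/2,np.sqrt(12*w)
def rep(n,d,p,z):
    c,a,b,L=ends(p);C,A,B=[at_z(d,*q,z) for q in(c,a,b)]
    print(n,len(p),c.round(2),L.round(2),"world",C.round(4),A.round(4),B.round(4),"ang",np.degrees(np.arctan2(*(B-A)[[1,0]])).round(2))
white=lambda r,g,b:(r>190)&(g>165)&(b>165)
red=lambda r,g,b:(r>140)&(g<90)&(b<90)
anchor_w=lambda r,g,b:(r>190)&(g>130)&(b>130)
rep("anchor white top",T,mask(T,(405,202,20,14),anchor_w),.0625)
rep("anchor white scn",S,mask(S,(372,236,16,18),anchor_w),.0625)
rep("anchor red top",T,mask(T,(405,202,20,14),lambda r,g,b:(r>120)&(r-g>50)&(r-b>50)),.0625)
grey=lambda r,g,b:(abs(r-g)<14)&(abs(g-b)<14)&(r>90)&(r<200)
yel=lambda r,g,b:(r>170)&(g>140)&(b<110)&(r-g<60)
top_c=lambda r,g,b:(r>150)&(g>140)&(b<110)
x0=lambda u,v:(215+u*104/400-.375,160+(v-300)*52/200-.375)
sc=[x0(57,347),x0(46,401),x0(357,405),x0(347,460)]
W=np.array([at_z(T,*q,.0415) for q in sc]);print("screws",W.round(4),W.mean(0).round(4),"ang",[np.degrees(np.arctan2(*(W[j]-W[i])[[1,0]])).round(2) for i,j in((2,0),(3,1))])
x1=lambda u,v:(260+(u-400)*.2-.4,160+(v-300)*.2-.4)
W2=np.array([at_z(S,*x1(*q),.0415) for q in[(459,352),(521,342),(611,490),(678,474)]]);print("screws scn",W2.round(4),W2.mean(0).round(4))
# rail silhouettes: black clamps + body at top
blk=mask(T,(215,160,104,52),lambda r,g,b:(r<75)&(g<75)&(b<75),4)
r=cv2.minAreaRect(blk.astype(np.float32));bx=cv2.boxPoints(r);print("rail rect",r);print(np.array([at_z(T,*q,.038) for q in bx]).round(4),at_z(T,*r[0],.038).round(4))
wy=mask(T,(243,172,52,34),lambda r,g,b:(r>200)&(r-b>90)&(r-g<70))
# gap from profile along slot line
C=W.mean(0);d=W[[0,1]].mean(0)-W[[2,3]].mean(0);d/=np.linalg.norm(d)
im=T["image"].astype(np.float32)
for off in(-.002,0,.002):
  n=np.array([-d[1],d[0],0]);out=[]
  for s in np.arange(-62,63,3):
    X=C+d*s/1e3+n*off;X[2]=.034;u,v=proj(T,X);q=cv2.remap(im,np.float32([[u]]),np.float32([[v]]),1)[0,0];out.append(int(q[0]-q[2]))
  print(off,out)
print("block");g=mask(T,(395,192,38,34),lambda r,g,b:(abs(r-g)<25)&(abs(g-b)<25)&(r>110)&(r<200));rr=cv2.minAreaRect(g.astype(np.float32));print(rr,[at_z(T,*q,.02).round(4) for q in cv2.boxPoints(rr)],at_z(T,*rr[0],.02))
E
```

```text
anchor white top 12126 [415.31 207.93] [15.31 21.35] world [ 0.464  -0.2752  0.0625] [ 0.4641 -0.3031  0.0625] [ 0.4639 -0.2473  0.0625] ang 90.23
anchor white scn 1349 [380.4  242.59] [ 8.56 12.34] world [ 0.4595 -0.2802  0.0625] [ 0.4778 -0.2747  0.0625] [ 0.4419 -0.2855  0.0625] ang -163.27
anchor red top 4656 [416.48 208.19] [ 7.68 15.22] world [ 0.4633 -0.2782  0.0625] [ 0.4578 -0.2973  0.0625] [ 0.4688 -0.2592  0.0625] ang 73.94
screws [[0.5617 0.2125 0.0415]
 [0.5244 0.2196 0.0415]
 [0.5215 0.0061 0.0415]
 [0.4835 0.013  0.0415]] [0.5228 0.1128 0.0415] ang [np.float64(78.96), np.float64(78.81)]
screws scn [[0.5211 0.2181 0.0415]
 [0.5585 0.2071 0.0415]
 [0.4818 0.0103 0.0415]
 [0.5194 0.0027 0.0415]] [0.5202 0.1095 0.0415]
rail rect ((266.6268005371094, 188.616455078125), (88.28160095214844, 21.24974250793457), 12.094757080078125)
[[ 0.5145  0.2342  0.038 ]
 [ 0.5699  0.2232  0.038 ]
 [ 0.5204 -0.006   0.038 ]
 [ 0.4651  0.0059  0.038 ]] [0.5174 0.1143 0.038 ]
-0.002 [100, 165, 172, 164, 157, 160, 166, 172, 163, 126, 51, 12, 10, 10, 11, 10, 9, 9, 9, 10, 35, 113, 154, 159, 167, 173, 174, 166, 165, 172, 177, 171, 166, 169, 177, 178, 171, 168, 173, 179, 179, 168]
0 [107, 173, 174, 173, 172, 172, 173, 174, 172, 130, 44, 11, 8, 9, 9, 9, 9, 9, 9, 10, 27, 109, 165, 176, 179, 179, 180, 179, 181, 181, 182, 180, 182, 182, 183, 182, 182, 183, 185, 183, 186, 175]
0.002 [110, 176, 166, 162, 165, 168, 166, 163, 159, 128, 42, 11, 7, 8, 9, 9, 9, 8, 8, 10, 24, 102, 158, 174, 174, 173, 171, 171, 174, 174, 173, 169, 175, 177, 175, 171, 174, 181, 180, 176, 175, 164]
block
((411.9563293457031, 209.8008575439453), (25.710289001464844, 17.639896392822266), 20.8333683013916) [array([ 0.4518, -0.2342,  0.02  ]), array([ 0.4964, -0.2518,  0.02  ]), array([ 0.4715, -0.3165,  0.02  ]), array([ 0.4271, -0.2987,  0.02  ])] [ 0.46166701 -0.27531503  0.02      ]
```

```bash
cat >> h.py <<'E'
def go(x,y,z,yaw,st=None):
    """row (cm,deg) taking the measured TCP to world x,y,z pointing down with tool-y at yaw deg (mod 180)"""
    from scipy.spatial.transform import Rotation as Ro
    st=st or monitor.get_state(); R=Ro.from_quat(st["orientation"]); best=None
    for k in(0,180):
        a=np.radians(yaw+k); Y=np.array([np.cos(a),np.sin(a),0]);Z=np.array([0,0,-1.]);X=np.cross(Y,Z)
        rv=np.degrees((R.inv()*Ro.from_matrix(np.c_[X,Y,Z])).as_rotvec())
        if best is None or np.linalg.norm(rv)<np.linalg.norm(best): best=rv
    print("go",(R.inv().apply(np.array([x,y,z])-st["eef_pos"])*100).round(2),best.round(2))
E
python3 - <<'E'
from h import *
import pickle
ds=pickle.load(open("d0.pkl","rb")); T=ds["top"];S=ds["scene"]
for d,a,b in((T,(410.6,206.2),(421.6,209.6)),(S,(377.6,239.1),(385.35,247.1))):
    A,B=at_z(d,*a,.0625),at_z(d,*b,.0625);print(A.round(4),B.round(4),((A+B)/2).round(4),np.linalg.norm(B-A),np.degrees(np.arctan2(*(A-B)[[1,0]])))
th=np.radians(26.45);rs=[.5997,.585,.57,.555,.545]
for r1,r2 in zip(rs,rs[1:]): print((-r2*np.sin(th)*100).round(1),((r2*np.cos(th)-r1)*100).round(1))
E
```

```text
[ 0.4685 -0.2629  0.0625] [ 0.4596 -0.2916  0.0625] [ 0.4641 -0.2773  0.0625] 0.029982660842651155 72.69442345261348
[ 0.4644 -0.2681  0.0625] [ 0.4554 -0.2968  0.0625] [ 0.4599 -0.2825  0.0625] 0.030083450963043847 72.49274596367842
-26.1 -7.6
-25.4 -7.5
-24.7 -7.3
-24.3 -6.7
```

Request:
drive_tool(
  targets=[
    [-5,0,0,0,0,5.3,-0.2],
    [-10,-0.8,0,0,0,10.6,-0.2],
    [-15,-2.2,0,0,0,15.9,-0.2],
    [-20.5,-4.5,0,0,0,21.2,-0.2],
    [-25,-7.5,0,0,0,26.5,-0.2],
  ],
  squeeze=60,
)

```text
time_s: 0.6
eef_pos: [0.3662, 0.4544, 0.2306]
orientation: [0.354, 0.935, -0.0, 0.0]
contact_force: [0.2, 0.7, -0.5]
grip_width: 0.0516
grip_force: 0.0
```

Request:
drive_tool(
  targets=[
    [-5,0,1,0,0,5.3,-0.2],
    [-10,-0.8,2,0,0,10.6,-0.2],
    [-15,-2.2,3,0,0,15.9,-0.2],
    [-20.5,-4.5,3,0,0,21.2,-0.2],
    [-25,-7.5,3,0,0,26.5,-0.2],
  ],
)

```text
time_s: 1.1
eef_pos: [0.4981, 0.2502, 0.2004]
orientation: [0.559, 0.829, -0.0, -0.0]
contact_force: [1.2, 0.1, -0.4]
grip_width: 0.0512
grip_force: 0.0
```

Request:
drive_tool(
  targets=[
    [-5,0,1,0,0,5.3,-0.2],
    [-10,-0.8,2,0,0,10.6,-0.2],
    [-15,-2.2,3,0,0,15.9,-0.2],
    [-20,-4.5,3,0,0,21.2,-0.2],
    [-25,-7.3,3,0,0,26.5,-0.2],
  ],
)

```text
time_s: 1.6
eef_pos: [0.5257, 0.0086, 0.1705]
orientation: [0.734, 0.679, -0.0, -0.0]
contact_force: [0.7, -0.3, -0.4]
grip_width: 0.051
grip_force: 0.0
```

```bash
python3 -c "
from h import *
go(.462,-.280,.12,-17.4)"
```

```text
go [-29.27  -4.09   5.06] [-0.06  0.02 12.91]
```

Request:
drive_tool(
  targets=[
    [-5,-0.7,1,0,0,3,-0.2],
    [-10,-1.4,2,0,0,6,-0.2],
    [-15,-2.1,3,0,0,9,-0.2],
    [-20,-2.8,4,0,0,12,-0.2],
    [-25,-3.5,5,0,0,12.9,-0.2],
  ],
)

```text
time_s: 2.1
eef_pos: [0.4733, -0.2308, 0.1223]
orientation: [0.805, 0.593, 0.0, -0.0]
contact_force: [1.3, -0.4, 0.9]
grip_width: 0.0514
grip_force: 0.0
```

```bash
python3 - <<'E'
from h import *
go(.462,-.280,.12,-17.4)
go(.462,-.280,.039,-17.4)
E
```

```text
go [-5.03  0.39  0.23] [-0.01 -0.01  0.15]
go [-5.04  0.39  8.33] [-0.01 -0.01  0.15]
```

Request:
drive_tool(
  targets=[
    [-4.3,0.4,0,0,0,0,-0.2],
    [-4.3,0.4,2,0,0,0,-0.2],
    [-4.3,0.4,2,0,0,0,-0.2],
  ],
)

```text
time_s: 2.4
eef_pos: [0.463, -0.2715, 0.1005]
orientation: [0.806, 0.593, -0.001, -0.002]
contact_force: [-0.6, -0.2, 0.0]
grip_width: 0.0511
grip_force: 0.0
```

```bash
python3 - <<'E'
from h import *
d=shot("scene","pics/s1.png");t=shot("top","pics/t1.png")
go(.462,-.280,.039,-17.4)
a=cv2.imread("pics/s1.png")[180:300,320:480];b=cv2.imread("pics/t1.png")[165:255,360:480]
cv2.imwrite("pics/c1.png",np.hstack([cv2.resize(a,(400,300),interpolation=2),cv2.resize(b,(400,300),interpolation=2)]))
E
```

```text
go [-0.98  0.04  6.34] [-0.11 -0.04  0.23]
```

View pics/c1.png

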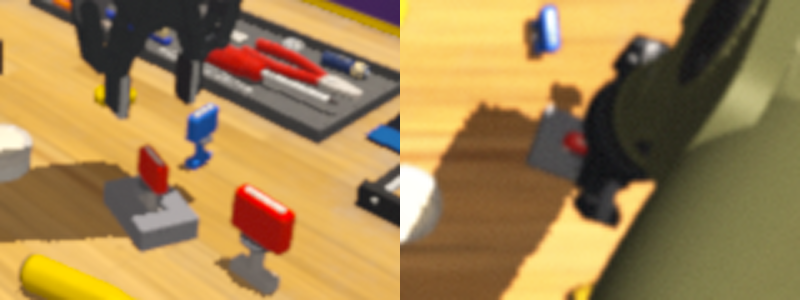

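The fingers stand on either side of the anchor: fingertips at crop (120,110) and (193,95), bar at (152,165). I go down.

Request:
drive_tool(
  targets=[
    [-1,0,0,0,0,0,-0.2],
    [-1,0,2,0,0,0,-0.2],
    [-1,0,4,0,0,0,-0.2],
    [-1,0,6,0,0,0,-0.2],
    [-1,0,6.2,0,0,0,-0.2],
  ],
)

```text
time_s: 3.0
eef_pos: [0.4614, -0.2798, 0.0395]
orientation: [0.804, 0.594, -0.001, -0.001]
contact_force: [-0.9, 0.3, 0.2]
grip_width: 0.0517
grip_force: 0.0
```

Request:
drive_tool(
  targets=[
    [0,0,0,0,0,0,-0.2],
    [0,0,0,0,0,0,-0.2],
  ],
)

```text
time_s: 3.2
eef_pos: [0.4634, -0.2812, 0.0422]
orientation: [0.805, 0.594, 0.0, 0.001]
contact_force: [0.2, -0.7, 1.0]
grip_width: 0.0515
grip_force: 0.0
```

```bash
python3 -c "
from h import *
go(.462,-.280,.039,-17.4)"
```

```text
go [ 0.08 -0.17  0.32] [0.1  0.03 0.26]
```

Request:
drive_tool(
  targets=[
    [0,0,0.1,0,0,0,0.4],
    [0,0,0.1,0,0,0,1],
    [0,0,0.1,0,0,0,1],
    [0,0,0.1,0,0,0,1],
    [0,0,0.1,0,0,0,1],
  ],
  squeeze=25,
)

```text
time_s: 3.7
eef_pos: [0.4628, -0.2811, 0.0404]
orientation: [0.805, 0.594, 0.0, 0.0]
contact_force: [-1.2, 0.6, 5.0]
grip_width: 0.0114
grip_force: 30.4
```

Request:
drive_tool(
  targets=[
    [0,0,0,0,0,0,1],
    [0,0,0,0,0,0,1],
  ],
)

```text
time_s: 3.9
eef_pos: [0.4628, -0.2811, 0.0404]
orientation: [0.805, 0.594, 0.0, 0.0]
contact_force: [-0.8, 1.7, 5.5]
grip_width: 0.0113
grip_force: 30.4
```

```bash
python3 -c "
from h import *
go(.462,-.280,.039,-17.4); s=monitor.get_state();print(s['wrist_torque'],s['qvel'].round(3))"
```

```text
go [ 0.08 -0.11  0.14] [0.05 0.01 0.23]
[0.11281721 0.13537899 0.02736957] [ 0.    -0.001 -0.002  0.001  0.001 -0.001]
```

Request:
drive_tool(
  targets=[
    [0,0,0,0,0,0,1],
    [0,0,-0.5,0,0,0,1],
    [0,0,-3,0,0,0,1],
    [0,0,-6,0,0,0,1],
    [0,0,-9,0,0,0,1],
  ],
  squeeze=50,
)

```text
time_s: 4.4
eef_pos: [0.4617, -0.2805, 0.1305]
orientation: [0.805, 0.594, -0.0, -0.001]
contact_force: [-0.0, -0.6, 0.2]
grip_width: 0.0108
grip_force: 51.0
```

```bash
python3 -c "
from h import *
go(.5192,.0936,.12,-11)"
```

```text
go [37.44 -5.55  1.07] [-0.08 -0.02 -6.17]
```

Request:
drive_tool(
  targets=[
    [4,-0.6,0,0,0,-1,1],
    [9,-1.4,0,0,0,-2,1],
    [14,-2.1,0,0,0,-4,1],
    [19,-2.8,0,0,0,-6.2,1],
    [23,-3.4,0,0,0,-6.2,1],
  ],
)

```text
time_s: 4.9
eef_pos: [0.4976, -0.0488, 0.13]
orientation: [0.771, 0.637, 0.0, -0.0]
contact_force: [0.3, -0.4, -0.1]
grip_width: 0.0105
grip_force: 51.0
```

```bash
python3 -c "
from h import *
go(.5192,.0936,.12,-11)"
```

```text
go [14.39 -0.57  1.  ] [-0.01 -0.02  0.1 ]
```

Request:
drive_tool(
  targets=[
    [5,-0.2,0,0,0,0,1],
    [10,-0.4,0,0,0,0,1],
    [14,-0.6,1,0,0,0,1],
    [14.4,-0.6,2,0,0,0,1],
    [14.4,-0.6,3,0,0,0,1],
  ],
)

```text
time_s: 5.4
eef_pos: [0.5191, 0.0923, 0.0992]
orientation: [0.771, 0.637, -0.0, 0.0]
contact_force: [0.2, -0.6, -0.3]
grip_width: 0.0107
grip_force: 51.0
```

Request:
drive_tool(
  targets=[
    [0,0,0,0,0,0,1],
    [0,0,0,0,0,0,1],
  ],
)

```text
time_s: 5.6
eef_pos: [0.5187, 0.09, 0.0995]
orientation: [0.772, 0.636, -0.001, -0.0]
contact_force: [1.5, 0.7, -0.3]
grip_width: 0.0112
grip_force: 51.0
```

```bash
python3 - <<'E'
from h import *
go(.5192,.0936,.08,-11)
d=shot("scene","pics/s2.png");t=shot("top","pics/t2.png")
a=cv2.imread("pics/s2.png")[140:215,255:355];b=cv2.imread("pics/t2.png")[140:230,210:330]
cv2.imwrite("pics/c2.png",np.hstack([cv2.resize(a,(400,300),interpolation=2),cv2.resize(b,(400,300),interpolation=2)]))
E
```

```text
go [ 0.37 -0.02  1.95] [-0.07  0.05 -0.08]
```

View pics/c2.png

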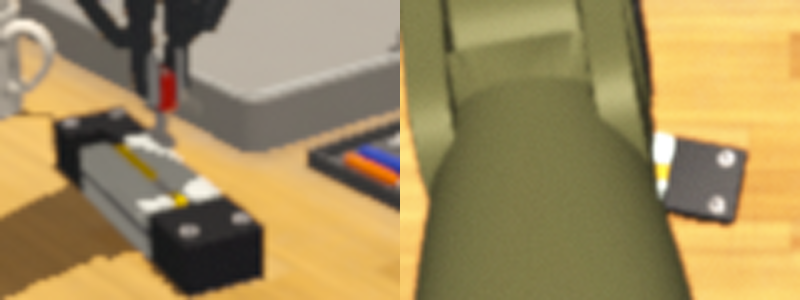

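The anchor hangs upright over the rail, head at crop (163,135). I now feel downward slowly.

Request:
drive_tool(
  targets=[
    [0.4,0,0.8,0,0,0,1],
    [0.4,0,1.6,0,0,0,1],
    [0.4,0,2.2,0,0,0,1],
    [0.4,0,2.4,0,0,0,1],
    [0.4,0,2.4,0,0,0,1],
  ],
)

```text
time_s: 6.2
eef_pos: [0.5196, 0.0952, 0.0752]
orientation: [0.771, 0.636, -0.001, -0.0]
contact_force: [-0.8, -0.1, -0.6]
grip_width: 0.0109
grip_force: 51.0
```

Request:
drive_tool(
  targets=[
    [0,0,0.2,0,0,0,1],
    [0,0,0.4,0,0,0,1],
    [0,0,0.4,0,0,0,1],
  ],
)

```text
time_s: 6.5
eef_pos: [0.52, 0.0954, 0.0717]
orientation: [0.771, 0.636, -0.0, -0.0]
contact_force: [-0.7, -0.3, -1.1]
grip_width: 0.0113
grip_force: 51.0
```

Request:
drive_tool(
  targets=[
    [-0.1,0,0.1,0,0,0,1],
    [-0.1,0,0.2,0,0,0,1],
    [-0.1,0,0.2,0,0,0,1],
  ],
)

```text
time_s: 6.8
eef_pos: [0.5198, 0.0943, 0.0698]
orientation: [0.771, 0.636, -0.0, -0.0]
contact_force: [-0.3, 0.0, -0.6]
grip_width: 0.0108
grip_force: 51.0
```

Request:
drive_tool(
  targets=[
    [0,0,0.1,0,0,0,1],
    [0,0,0.2,0,0,0,1],
    [0,0,0.2,0,0,0,1],
  ],
)

```text
time_s: 7.1
eef_pos: [0.5198, 0.0944, 0.0677]
orientation: [0.771, 0.636, -0.0, -0.0]
contact_force: [-0.2, 0.2, 0.0]
grip_width: 0.011
grip_force: 51.0
```

Request:
drive_tool(
  targets=[
    [0,0,0.1,0,0,0,1],
    [0,0,0.2,0,0,0,1],
    [0,0,0.2,0,0,0,1],
  ],
)

```text
time_s: 7.4
eef_pos: [0.5198, 0.0944, 0.0657]
orientation: [0.771, 0.636, -0.0, -0.0]
contact_force: [-0.0, -0.5, -0.8]
grip_width: 0.0109
grip_force: 51.0
```

Below the lip level with no contact, and now below cover level too. I go on.

Request:
drive_tool(
  targets=[
    [0,0,0.1,0,0,0,1],
    [0,0,0.2,0,0,0,1],
    [0,0,0.2,0,0,0,1],
  ],
)

```text
time_s: 7.7
eef_pos: [0.5198, 0.0943, 0.0637]
orientation: [0.771, 0.636, -0.0, 0.0]
contact_force: [0.0, -0.1, -0.1]
grip_width: 0.0112
grip_force: 51.1
```

Request:
drive_tool(
  targets=[
    [0,0,0.1,0,0,0,1],
    [0,0,0.2,0,0,0,1],
    [0,0,0.2,0,0,0,1],
  ],
)

```text
time_s: 8.0
eef_pos: [0.5198, 0.0943, 0.0617]
orientation: [0.771, 0.636, -0.0, -0.0]
contact_force: [-0.1, 0.7, -0.4]
grip_width: 0.0111
grip_force: 51.1
```

Request:
drive_tool(
  targets=[
    [0,0,0.1,0,0,0,1],
    [0,0,0.2,0,0,0,1],
    [0,0,0.2,0,0,0,1],
  ],
)

```text
time_s: 8.3
eef_pos: [0.5198, 0.0943, 0.0597]
orientation: [0.771, 0.636, -0.0, -0.0]
contact_force: [-0.8, -0.3, 0.4]
grip_width: 0.0112
grip_force: 51.1
```

The head dropped into the gap with no cover force. Leaf contact should come near 0.0594.

Request:
drive_tool(
  targets=[
    [0,0,0.1,0,0,0,1],
    [0,0,0.2,0,0,0,1],
    [0,0,0.2,0,0,0,1],
  ],
)

```text
time_s: 8.6
eef_pos: [0.5199, 0.0944, 0.058]
orientation: [0.771, 0.636, 0.0, 0.0]
contact_force: [-1.8, -0.7, 3.3]
grip_width: 0.0113
grip_force: 51.5
```

Request:
drive_tool(
  targets=[
    [0,0,0.1,0,0,0,1],
    [0,0,0.2,0,0,0,1],
    [0,0,0.2,0,0,0,1],
  ],
)

```text
time_s: 8.9
eef_pos: [0.5199, 0.0944, 0.0559]
orientation: [0.771, 0.636, 0.0, 0.0]
contact_force: [-0.4, -0.1, 4.4]
grip_width: 0.0108
grip_force: 51.8
```

Request:
drive_tool(
  targets=[
    [0,0,0.1,0,0,0,1],
    [0,0,0.2,0,0,0,1],
    [0,0,0.3,0,0,0,1],
    [0,0,0.3,0,0,0,1],
  ],
)

```text
time_s: 9.3
eef_pos: [0.52, 0.0944, 0.0531]
orientation: [0.771, 0.636, 0.0, 0.0]
contact_force: [-2.8, -1.2, 7.2]
grip_width: 0.0108
grip_force: 52.1
```

Request:
drive_tool(
  targets=[
    [0,0,0.1,0,0,0,1],
    [0,0,0.2,0,0,0,1],
    [0,0,0.2,0,0,0,1],
  ],
)

```text
time_s: 9.6
eef_pos: [0.52, 0.0944, 0.0512]
orientation: [0.771, 0.636, 0.0, 0.0]
contact_force: [-2.6, -0.5, 8.7]
grip_width: 0.0113
grip_force: 52.3
```

```bash
python3 -c "
from h import *
s=monitor.get_state();print(s['joint_positions'].round(3),s['contact_force'],s['wrist_torque'],s['eef_pos'])"
```

```text
[ 0.18   0.325 -0.474  0.772 -0.     1.942] [-2.5803875  -0.53683023  8.65854659] [-0.0863403   0.71866288  0.0341636 ] [0.52001559 0.09438533 0.05123931]
```

Request:
drive_tool(
  targets=[
    [0,-0.05,0,0,0,0,1],
    [0,-0.05,0,0,0,-5,1],
    [0,-0.05,0,0,0,-10,1],
    [0,-0.05,0,0,0,-15,1],
  ],
)

```text
time_s: 10.0
eef_pos: [0.5212, 0.0947, 0.0519]
orientation: [0.681, 0.733, 0.001, 0.001]
contact_force: [-0.4, -0.2, 8.4]
grip_width: 0.0108
grip_force: 52.2
```

Request:
drive_tool(
  targets=[
    [0,0,0,0,0,-5,1],
    [0,0,0,0,0,-10,1],
    [0,0,0,0,0,-15,1],
    [0,0,0,0,0,-20,1],
  ],
)

```text
time_s: 10.4
eef_pos: [0.5214, 0.0948, 0.052]
orientation: [0.543, 0.84, 0.001, 0.001]
contact_force: [0.7, 0.5, 7.7]
grip_width: 0.0104
grip_force: 52.2
```

```bash
python3 -c "
from h import *
go(.52,.0944,.0512,79)
s=monitor.get_state();print(s['contact_force'],s['wrist_torque'])"
```

```text
go [ 0.02 -0.14  0.08] [  0.16   0.15 -54.77]
[0.65086347 0.51058082 7.70869201] [ 0.05379298 -0.06769248 -0.06171114]
```

Request:
drive_tool(
  targets=[
    [0,0,0.05,0,0,-6,1],
    [0,0,0.05,0,0,-12,1],
    [0,0,0.05,0,0,-18,1],
    [0,0,0.05,0,0,-24,1],
    [0,0,0.05,0,0,-30,1],
  ],
)

```text
time_s: 10.9
eef_pos: [0.5214, 0.0949, 0.0515]
orientation: [0.307, 0.952, 0.001, 0.002]
contact_force: [0.3, -0.3, 8.1]
grip_width: 0.0111
grip_force: 52.3
```

```bash
python3 -c "
from h import *
go(.52,.0944,.0512,79)
s=monitor.get_state();print(s['contact_force'],s['wrist_torque'])"
```

```text
go [ 0.08 -0.12  0.03] [  0.13   0.17 -24.73]
[ 0.27779183 -0.26956929  8.09603318] [0.09836925 0.00024937 0.02709528]
```

Request:
drive_tool(
  targets=[
    [0,0,0,0,0,-6,1],
    [0,0,0,0,0,-12,1],
    [0,0,0,0,0,-18,1],
    [0,0,0,0,0,-24.5,1],
    [0,0,0,0,0,-24.5,1],
  ],
)

```text
time_s: 11.4
eef_pos: [0.5213, 0.0949, 0.0515]
orientation: [0.099, 0.995, 0.001, 0.002]
contact_force: [0.2, -0.7, 8.0]
grip_width: 0.0113
grip_force: 52.3
```

```bash
python3 -c "
from h import *
go(.52,.0944,.0512,79)
s=monitor.get_state();print(s['contact_force'],s['wrist_torque'])"
```

```text
go [ 0.11 -0.07  0.03] [ 0.08  0.19 -0.33]
[ 0.16326722 -0.69357901  7.99126377] [0.03993062 0.05272167 0.07744651]
```

Request:
drive_tool(
  targets=[
    [0,0,-0.1,0,0,0,1],
    [0,0,-0.2,0,0,0,1],
    [0,0,-0.2,0,0,0,1],
  ],
)

```text
time_s: 11.7
eef_pos: [0.5212, 0.0948, 0.0534]
orientation: [0.1, 0.995, 0.001, 0.002]
contact_force: [0.8, 1.7, 5.7]
grip_width: 0.011
grip_force: 52.2
```

Request:
drive_tool(
  targets=[
    [0,0,-0.1,0,0,0,1],
    [0,0,-0.1,0,0,0,1],
  ],
)

```text
time_s: 11.9
eef_pos: [0.5213, 0.0949, 0.0544]
orientation: [0.1, 0.995, 0.001, 0.002]
contact_force: [0.7, 1.2, 6.0]
grip_width: 0.0109
grip_force: 52.1
```

Request:
drive_tool(
  targets=[
    [0,0,-0.05,0,0,0,1],
    [0,0,-0.1,0,0,0,1],
    [0,0,-0.1,0,0,0,1],
  ],
)

```text
time_s: 12.2
eef_pos: [0.5211, 0.0948, 0.0546]
orientation: [0.1, 0.995, 0.0, 0.001]
contact_force: [4.3, 1.1, -1.0]
grip_width: 0.011
grip_force: 50.9
```

Request:
drive_tool(
  targets=[
    [0,0,-0.05,0,0,0,1],
    [0,0,-0.05,0,0,0,1],
  ],
)

```text
time_s: 12.4
eef_pos: [0.5211, 0.0948, 0.0546]
orientation: [0.1, 0.995, 0.0, 0.001]
contact_force: [6.9, 0.8, -5.7]
grip_width: 0.0113
grip_force: 50.2
```

The lips hold it: the force turned to pull at z = 0.0546. I relax and let go.

Request:
drive_tool(
  targets=[
    [0,0,0.1,0,0,0,1],
    [0,0,0.1,0,0,0,1],
  ],
  squeeze=20,
)

```text
time_s: 12.6
eef_pos: [0.521, 0.0948, 0.0545]
orientation: [0.1, 0.995, 0.0, 0.001]
contact_force: [3.7, 2.0, 4.5]
grip_width: 0.0111
grip_force: 51.8
```

Request:
drive_tool(
  targets=[
    [0,0,0,0,0,0,0.6],
    [0,0,0,0,0,0,0.3],
    [0,0,0,0,0,0,0],
    [0,0,0,0,0,0,-0.2],
    [0,0,0,0,0,0,-0.2],
  ],
)

```text
time_s: 13.1
eef_pos: [0.519, 0.0944, 0.0536]
orientation: [0.1, 0.995, -0.0, -0.0]
contact_force: [-0.2, 0.5, 0.5]
grip_width: 0.0509
grip_force: 0.0
```

Request:
drive_tool(
  targets=[
    [0,0,-1,0,0,0,-0.2],
    [0,0,-3,0,0,0,-0.2],
    [0,0,-6,0,0,0,-0.2],
    [0,0,-10,0,0,0,-0.2],
    [0,0,-14,0,0,0,-0.2],
  ],
)

```text
time_s: 13.6
eef_pos: [0.5189, 0.0944, 0.1958]
orientation: [0.1, 0.995, -0.0, -0.0]
contact_force: [1.5, 0.1, 0.0]
grip_width: 0.0515
grip_force: 0.0
```

Request:
drive_tool(
  targets=[
    [0,-4,0,0,0,0,-0.2],
    [0,-9,0,0,0,0,-0.2],
    [0,-14,0,0,0,0,-0.2],
    [0,-19,0,0,0,0,-0.2],
    [0,-23,0,0,0,0,-0.2],
  ],
)

```text
time_s: 14.1
eef_pos: [0.4729, -0.1332, 0.1949]
orientation: [0.1, 0.995, -0.0, 0.001]
contact_force: [1.4, -0.3, -0.1]
grip_width: 0.0512
grip_force: 0.0
```

```bash
python3 - <<'E'
from h import *
d=shot("scene","pics/s3.png");t=shot("top","pics/t3.png")
a=cv2.imread("pics/s3.png")[140:215,255:355];b=cv2.imread("pics/t3.png")[140:230,210:330]
cv2.imwrite("pics/c3.png",np.vstack([np.hstack([cv2.resize(a,(400,300),interpolation=2),cv2.resize(b,(400,300),interpolation=2)]),np.hstack([cv2.resize(cv2.imread(f"pics/{n}3.png"),(400,250),interpolation=3) for n in "st"])]))
E
```

```text
(no output)
```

View pics/c3.png

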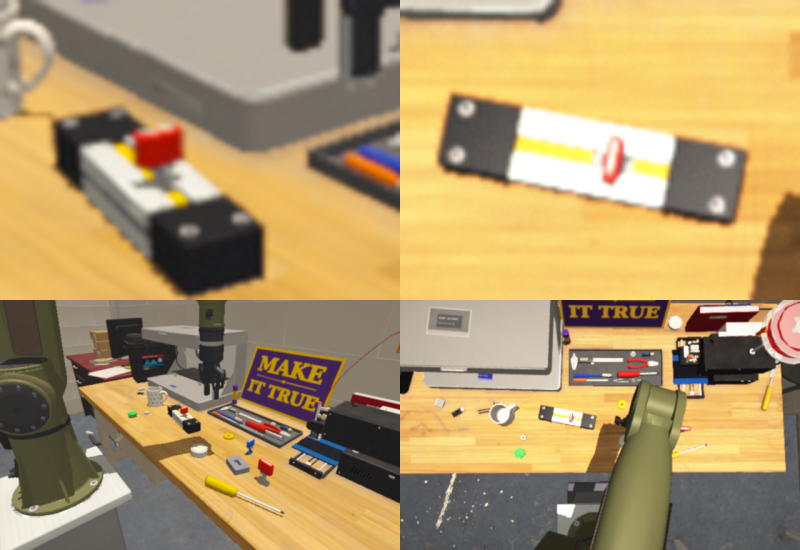

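The anchor stands upright and square across the rail in the gap, at top crop (613,160). The tin, gears, knob and other anchors are where they were.

```bash
python3 -c "
from workcell import env
print(env.hand_in())"
```

```text
the job is handed in; nothing more can be done
None
```

The red anchor is locked in the T-slot rail, square across and upright, with the robot clear and the bystanders left where they were; the job is handed in (about 14 s, largest wrist force read about 9 N).

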